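Set the door stay to length and hold its cam shut

TASK

Swing the door stay round until its arm points at the coral marker on the shelf, then draw its spring-loaded leg out until the pointer on the white grip plate is level with the coral clip on the arm's scale. Keep the leg there while you press the coral cam lever closed against the grip plate, fully home, and finish still holding plate and lever squeezed together with the leg at the clip and the arm facing the marker; the lever must stay open until the leg is at the clip. Leave the canister, flashlight, chew bone and carabiner where they are.

Things in the scene. Friction and masses are not known exactly. Their poses are not given: they have to be found in the camera images.
- pivot (a point): On the upright swivel axis of the door stay, 38 mm above the shelf (height of the arm's centre line). Turns with the arm: x points outwards along the arm, y across it, z up. The arm is an aluminium tube 26 mm thick ending, with a black collar 32 mm thick, 126 mm from the axis; the steel leg (18 mm thick) slides out of it along x.
- stay_base: Fixed round dark base of the stay, 100 mm across, 8 mm thick; origin under its centre, on the swivel axis. It does not turn with the arm.
- swivel (a joint): Turn of the arm about its upright axis, rad, growing anticlockwise seen from above; -0.9 to 0.9. Stiff (about 0.3 N m of friction): it stays where it is left. Not zero at the marker.
- leg (a joint): How far the leg is drawn out, m: 0 fully in (as it starts), 0.08 fully out. A spring pulls it back in with 4 N (in) to 5.6 N (fully out), so it slides home when let go. The lever, the plate and the pointer travel with it.
- grip_plate: White upright plate fixed on the leg: 10 mm thick along the arm, 34 mm wide, 60 mm tall. Origin at its centre, 70 mm above the shelf (top at 100, bottom at 40 mm), 170 mm from the swivel axis with the leg fully in. x outwards along the arm, y across, z up. On its outer side, below 49 mm height, a black block and rubber foot end 43 mm beyond the origin.
- leg_pointer (a point): White tab with a black line low on the +y edge of the grip plate, 44 mm above the shelf, 25 mm to the +y side of the plate's centre and at the same distance along the arm: it tells the leg's length on the scale.
- index (a point): Top centre of the coral clip (14 mm long, 18 mm wide), clamped fast on the scale bar, 38 mm above the shelf; marks the wanted length, 35 to 60 mm further out than the retracted pointer. Axes as the arm's, with which it turns. The flat bar (10 mm wide, top 32 mm above the shelf) runs 38 mm to the +y side of the arm's centre line, 106 to 258 mm from the axis.
- lever (a joint): Angle of the coral cam lever from closed, rad: 0 closed (upright, parallel to the grip plate), 0.4 fully open (leaning outwards, away from the swivel). Starts at 0.3 to 0.4. It has only friction and stays where it is left; it takes about 6 N at its tip.
- lever_tip (a point): Centre of the coral roller (12 mm thick, 26 mm long across the arm) at the lever's top, 40 mm above the hinge. The hinge lies on the leg, 17 mm beyond the plate's centre, 49 mm above the shelf. Closed, the roller is 17 mm beyond the plate's centre, 89 mm above the shelf, so plate and roller together measure 28 mm along the arm; fully open about 44 mm.
- lever_paddle: The coral lever itself (22 mm wide paddle with the roller at its top); the origin is on its hinge; z runs along the lever to its tip.
- mark (a point): Top centre of the coral marker block on the shelf (40 mm wide across the line to the stay, 30 mm deep, 14 mm high, white line on top), fixed, 330 to 380 mm from the swivel axis: the arm's centre line has to point at this block.
- canister: Bystander: stainless treat canister, 84 mm across, 108 mm tall; origin under its centre.
- flashlight: Bystander: white plastic flashlight lying on the shelf, 148 mm long, 40 mm thick; origin on the shelf under its middle, x along it.
- chew_bone: Bystander: coral hard silicone chew bone, 119 mm long, 53 mm wide, 29 mm thick; origin on the shelf under its middle, x along it.
- carabiner: Bystander: aluminium carabiner lying flat, 77 by 50 mm, 9 mm thick; origin on the shelf under its middle.
Things that resemble listed ones, but are neither listed nor needed, are in the scene too. Several things look just like the part that bears mark: the one meant starts farthest to the robot's right.

How it is judged:
By the outcome, as a careful person would: the job done as asked, in the order asked, and still so for the second after the job is handed in, while the arm keeps its last pose, push and grip.
It also fails if it takes over 56 s, if anything falls off the work surface, if the arm or the gripper's body presses on something with over 40 N, if the wrist force passes 120 N, or if a joint passes its speed limit or range.

ROBOT

A 7-joint arm with a two-finger parallel gripper is mounted at the origin on the work surface. World frame = base frame: x ahead of the robot, y to its left, z up, the work surface at z = 0. Lengths are in mm, angles in rad, forces in N, time in s.
With the tool pointing down it reaches from about 425 to 950 mm from the base axis. Payload 16.7 kg.
Tool frame: the origin (TCP) lies midway between the tips of the shut fingers; the grasp point (between the pads) lies env.hold_point_z behind it (env.hold_point_z is the distance from the TCP to the grasp point, in mm); z points along the fingers, y is the line along which they close (so a half turn about z gives the same grasp; the last joint's range is limited). The gripper opens to 94 mm and grips with 3 to 60 N. Pads are 16 mm wide; open, the fingers measure 119 mm over their backs; the gripper's body (75 mm by 177 mm) begins 78 mm behind the grasp point.
Start: joints at [1.054, 0.426, 0.074, 1.606, -0.034, 1.111, -0.067], TCP at [242.673, -629.827, 175.767] pointing down, gripper open.
Joint ranges: [-2.85, 2.85], [-0.5, 2.14], [-1.23, 1.37], [0.21, 2.46], [-1.02, 4.16], [0.16, 2.05], [-2.73, 2.73]. Speed limits (rad/s): [1.89, 1.89, 2.39, 2.39, 3.01, 3.01, 3.01].

INTERFACE

Orientations are given as a rotation vector (axis times angle).
In Python, from rig import env gives the robot as it stands.
- The arm moves only by the tool servo_tool, never from a script. Its arguments are lists of equal length, an entry for each row: "grip": the opening, from 0 (shut) to 1 (fully open); "xyz": the shift along the tool's x, y, z scaled (see below), a list of three; "twist": the turn about the tool's z scaled (see below). In form: {"grip": [grip, ...], "xyz": [[dx, dy, dz], ...], "twist": [twist, ...]}. A call has 1 to 12 rows; each row shifts and turns the commanded pose from where the row before left it, along the tool's axes as they then stand; what a row does not reach is not made up. The controller multiplies each number of a shift by 150 mm and each number of a turn by 2 rad. A row lasts 1/8 s, in which the tool goes at most 62.5 mm and 10.7 degrees, less where a joint would pass 70% of its speed; a pose out of reach is approached as far as the arm can. A call with a number of a shift or a turn outside -1 to 1 is refused whole. A call with a gripper value outside its range is refused whole. The fingers move at their own pace and stop on an object; "squeeze" is the grip in N (left out, the last holds). Time passes only in rows, so rows that do not move let the fingers close. It gives the time, the measured TCP pose, the force, the opening and the grip force at its end, in the units of the state.
- env.state(): the state, without advancing time (a new reading comes with each control period).
- env.read_camera(name): name is "side" or "top" or "wrist"; returns a dict with "color" (384x512x3 uint8, blue, green, red), "z_map" (384x512 float32, mm along the optical axis (not along the pixel's ray), 0 where there is no reading), "fx", "fy", "cx", "cy" (pixels), "eye" and "attitude" of the camera in the world; the wrist camera has in their place "hand_eye" (4x4, takes a point from camera to tool coordinates, whose origin is the TCP and whose axes are the flange's). Camera axes: x right, y up, looking along -z (the intrinsics and any distortion apply to the point x, -y, -z); pixel columns grow to the right and rows downward; lengths in mm; the calibration is good to about 2 mm. A picture is of the moment at which its call begins: read the wrist's pose just before it.
- env.finish_job(): hands the job in; it is judged then, once.
Trained networks look in the newest picture that a camera, given by its name, has taken for a name from the list of things; names that differ only in an ending like _2 or _b are one class to them, and where a whole thing is asked for, a point or a joint stands for the part that bears it (a point fixed in the world has none). Each returns a list of dicts, best first, with "score" (0 to 1); they miss things now and then, are a little off and sometimes report something else, mostly with a low value. They report only what shows in the picture. A call takes as long as a camera call. They do not tell look-alikes from the thing itself.
- env.find_in(camera, target): "at" ([x, y, z] in mm, in world coordinates, good to about 4 mm: the middle of the surface that is visible of it).
The state is a dict: "time_s": time; "joint_pos": joint angles; "joint_velocities": joint speeds; "joint_torque": joint torques, N m; "tool_pos": TCP position; "orientation": TCP orientation; "contact_force": force on the tool from outside, world axes, zero at the start; "torque": the same for the moment, N m; "gripper_width": finger opening in mm; "gripper_force": force on a finger pad.
Only numpy, scipy, OpenCV 4.12 (cv2) and the standard library are available. Lean on these libraries where they do the work, as an engineer would, in place of code of your own. Each camera call takes 0.05 s, during which the arm holds its last target. There are 200 camera calls.

## Working session

There is one attempt and no reset: what is moved stays moved. The work goes in short steps, Python scripts to look and compute and a tool call to move; the robot and the scene stay as the last step left them, time stands still between calls to the robot, and variables do not carry over. Pictures are saved under pics/ and viewed, at most 10 in all, crops included, and the job is handed in when it is done.

Besides the shell and the picture viewer there is one more tool, called after "Request:" in YAML: its name, and indented under it one key for each argument. servo_tool: Moves the arm, as the interface text tells. Its arguments: {"type":"object","properties":{"grip":{"type":"array"},"xyz":{"type":"array"},"twist":{"type":"array"},"squeeze":{"type":"number"}},"required":["grip","xyz","twist"]}

```bash
ls; mkdir -p pics
cat > h.py <<'E'
import numpy as np, cv2
from rig import env
from scipy.spatial.transform import Rotation as R
def snap(n):
    s=env.state(); c=env.read_camera(n)
    if 'hand_eye' in c:
        T=np.eye(4); T[:3,:3]=R.from_rotvec(s['orientation']).as_matrix(); T[:3,3]=s['tool_pos']
        c['M']=T@np.array(c['hand_eye'])
    else:
        M=np.eye(4); a=np.array(c['attitude'],float)
        M[:3,:3]=a if a.shape==(3,3) else R.from_rotvec(a).as_matrix() if a.size==3 else R.from_quat(a).as_matrix()
        M[:3,3]=c['eye']; c['M']=M
    return c
def world(c):
    z=c['z_map']; v,u=np.mgrid[:z.shape[0],:z.shape[1]]
    x=(u-c['cx'])/c['fx']*z; y=(v-c['cy'])/c['fy']*z
    P=np.stack([x,-y,-z],-1)
    return P@c['M'][:3,:3].T+c['M'][:3,3]
E
python3 - <<'E'
from h import *
print(env.state(), env.hold_point_z)
for n in ['top','side']:
    c=snap(n); cv2.imwrite(f'pics/{n}0.png',c['color']); np.save(f'{n}0.npy',world(c))
    print(n,{k:v for k,v in c.items() if k not in('color','z_map')})
    for t in ['mark','stay_base','pivot','grip_plate','leg_pointer','index','lever_tip','canister','flashlight','chew_bone','carabiner']:
        print(t,[(round(d['score'],2),np.round(d['at'])) for d in env.find_in(n,t)][:4])
E
```

```text
pics
{'time_s': 0.0, 'joint_pos': array([ 1.05351401,  0.42674667,  0.07385035,  1.60662307, -0.03408895,
        1.11080929, -0.06709422]), 'joint_velocities': array([ 0.00068414, -0.00133597, -0.00194298, -0.0010561 , -0.00055469,
        0.00166012, -0.00046486]), 'joint_torque': array([ 1.36491626e-04, -9.35834384e+01,  3.66644941e+00, -4.54189646e+01,
       -4.88219003e-02,  2.02123658e-02,  1.54427848e-04]), 'tool_pos': array([ 242.47977774, -629.41395608,  175.05876934]), 'orientation': array([-3.08737141e+00, -5.74194130e-01,  5.47951125e-04]), 'contact_force': array([-0.32894405, -0.18772631,  0.4885358 ]), 'torque': array([-0.04814645,  0.05206386, -0.02494707]), 'gripper_force': 0.0, 'gripper_width': 94.18197396624979} 18.8
top {'fx': 385.4681100408777, 'fy': 385.4681100408777, 'cx': 260.941686734443, 'cy': 190.928368921278, 'eye': array([489.36304998,  -8.64287372, 951.94099513]), 'attitude': array([ 0.06543535, -0.06355901, -1.55984837]), 'M': array([[ 1.00219830e-02,  9.96570691e-01, -8.21365736e-02,
         4.89363050e+02],
       [-9.99949471e-01,  9.92366755e-03, -
[... 1398 characters left out ...]
,
         6.74995956e+02],
       [ 0.00000000e+00,  0.00000000e+00,  0.00000000e+00,
         1.00000000e+00]])}
mark [(0.6, array([ 420., -107.,   16.])), (0.58, array([ 653., -113.,   16.])), (0.56, array([ 339., -103.,   16.]))]
stay_base [(0.86, array([531., 165.,  32.])), (0.64, array([605., -15.,  40.]))]
pivot [(0.59, array([ 744., -143.,   31.])), (0.56, array([537.,  76.,  52.]))]
grip_plate [(0.54, array([555.,  16.,  69.]))]
leg_pointer [(0.56, array([557.,  16.,  70.]))]
index []
lever_tip [(0.45, array([560., -17.,  91.]))]
canister [(0.82, array([678., 308.,  94.]))]
flashlight [(0.72, array([555.,  14.,  73.])), (0.71, array([ 744., -143.,   31.]))]
chew_bone []
carabiner []
```

View pics/top0.png

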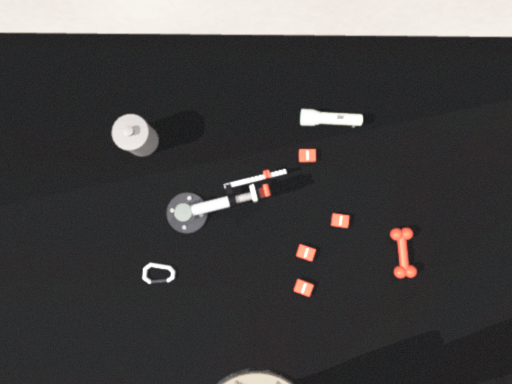

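View pics/side0.png

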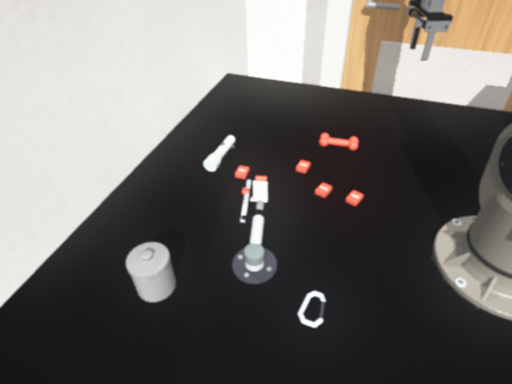

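Candidates for the mark (top view): blocks at (307,155), (340,221), (306,253), (304,288); also coral but different: clip (267,174), lever (266,190), bone (403,252). The one farthest to the robot's right (image right, most −y) is (340,221), about (500,−195). I'll measure it and check it in a crop.

Run:
```python
from h import *
im=cv2.imread('pics/top0.png'); W=np.load('top0.npy')
b,g,r=[im[...,i].astype(int) for i in range(3)]
m=((r>140)&(r-g>70)).astype(np.uint8)
n,l,s,ce=cv2.connectedComponentsWithStats(m,connectivity=8)
for i in range(1,n):
    if s[i,4]>10:
        p=W[l==i]; p=p[np.isfinite(p).all(1)]
        print('coral',ce[i].round(),s[i,4],np.median(p,0).round(1),((p.min(0)+p.max(0))/2).round(1),p[:,2].max().round(1))
# base: dark disc z~8
u0,v0=150,100
reg=W[165:240,155:300]; z=reg[...,2]
wm=(im[165:240,155:300].min(-1)>150)
for lo,hi in [(3,12),(25,34),(34,45),(45,56),(56,80),(80,110)]:
    k=(z>lo)&(z<hi); p=reg[k]
    if len(p): print(lo,hi,len(p),p.mean(0).round(1),p.min(0).round(1),p.max(0).round(1))
k=(W[...,2]>4)&(W[...,2]<12); k[:160]=0;k[250:]=0;k[:,:150]=0;k[:,225:]=0
p=W[k]; (cx,cy),rad=cv2.minEnclosingCircle(p[:,:2].astype(np.float32)); print('base',cx,cy,rad)
c=cv2.resize(im[140:300,160:360],(800,640),interpolation=cv2.INTER_CUBIC); cv2.imwrite('pics/crop0.png',c[:600])
```

```text
coral [306. 155.] 196 [ 656.2 -114.7   13.1] [ 657.6 -120.     7.3] 17.6
coral [266. 173.] 47 [607.9 -21.1  37. ] [608.1 -19.2  18.9] 40.2
coral [265. 190.] 98 [562.4 -15.3  87.1] [563.8 -16.8  66.1] 95.9
coral [340. 220.] 196 [ 497.7 -196.2   13.3] [ 497.8 -116.8  473.9] 951.9
coral [403. 253.] 678 [ 421.1 -348.1   22.6] [ 424.  -197.5  474.4] 951.9
coral [305. 252.] 202 [ 419.8 -114.5   13.6] [ 418.2 -117.     7.4] 19.1
coral [303. 287.] 201 [ 336.8 -110.1   13.8] [ 334.6 -111.1    8.1] 18.6
3 12 1178 [517.2 144.8   6.7] [ 447.2 -101.2    3. ] [632.4 256.4  12. ]
25 34 237 [593.6  13.6  31.6] [503.6 -64.5  25.4] [618.8 156.3  34. ]
34 45 250 [559.3  53.7  39.7] [494.  -57.2  34. ] [617.2 168.7  45. ]
45 56 859 [530.9 107.8  50.1] [493.7 -30.9  45. ] [580.1 195.8  56. ]
56 80 45 [559.2  -2.1  67.6] [521.6 -14.3  56. ] [572.7 166.5  79.9]
80 110 135 [559.9  -2.4  95.6] [539.5 -25.4  86.9] [576.4  19.4 103.4]
base 532.4492797851562 175.00645446777344 127.1932144165039
```

View pics/crop0.png

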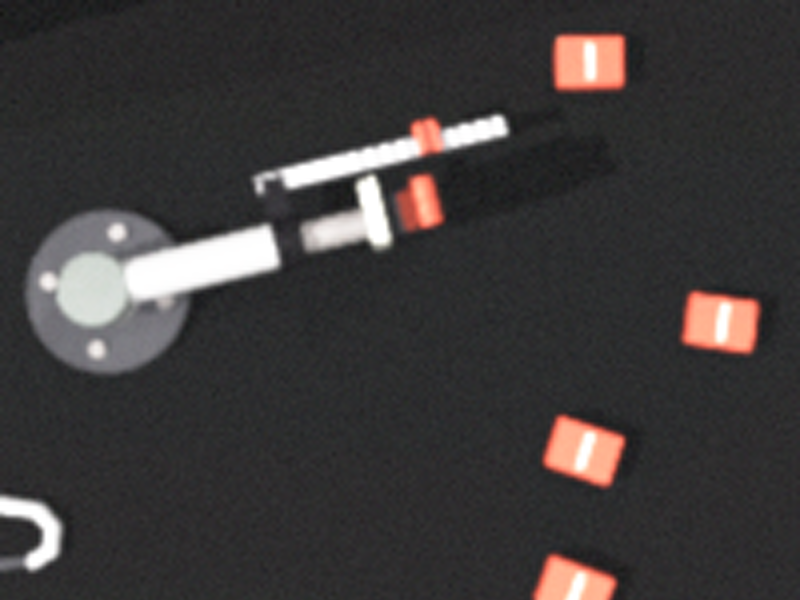

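```bash
cat >> h.py <<'E'
def ray(c,u,v,z):
    d=c['M'][:3,:3]@np.array([(u-c['cx'])/c['fx'],-(v-c['cy'])/c['fy'],-1]); o=c['M'][:3,3]
    return o+d*(z-o[2])/d[2]
E
python3 - <<'E'
from h import *
c=snap('top'); f=lambda x,y,z: ray(c,160+(x-1.5)/4,140+(y-1.5)/4,z)
piv=f(108,291,8); mk=f(722,322,14); plate=f(373,211,100); clip=f(427,136,38); roll=f(424,201,90)
a0=f(142,280,51);a1=f(275,247,51)
cap=f(92,289,60)
for n,p in dict(piv=piv,cap=cap,mark=mk,plate=plate,clip=clip,roll=roll,a0=a0,a1=a1).items():
    d=(p-piv)[:2]; print(n,p.round(1),np.hypot(*d).round(1),np.degrees(np.arctan2(d[1],d[0])).round(2))
d=a1-a0; th=np.arctan2(d[1],d[0]); print('armdir',np.degrees(th))
d=(plate-piv); th=np.arctan2(d[1],d[0])
for n,p in dict(plate=plate,clip=clip,roll=roll).items():
    q=(p-piv)[:2]; print(n, q@[np.cos(th),np.sin(th)], q@[-np.sin(th),np.cos(th)])
s=env.state(); print(R.from_rotvec(s['orientation']).as_matrix().round(3))
E
```

```text
piv [512.7 174.1   8. ] 0.0 0.0
cap [512.5 173.3  60. ] 0.8 -105.82
mark [ 497.5 -199.9   14. ] 374.4 -92.33
plate [556.2  10.6 100. ] 169.2 -75.12
clip [606.3 -19.7  38. ] 215.3 -64.24
roll [562.9 -17.7  90. ] 198.3 -75.35
a0 [518.3 146.1  51. ] 28.6 -78.79
a1 [538.3  68.8  51. ] 108.4 -76.33
armdir -75.45555501273837
plate 169.23854389736607 -4.39922707989021e-15
clip 211.39675785229036 40.62465613894867
roll 198.32879103828444 -0.8026555145031177
[[ 0.933  0.36   0.   ]
 [ 0.36  -0.933  0.   ]
 [ 0.    -0.    -1.   ]]
```

The crop confirms four identical blocks. The right one, crop (722,322), lies 374 mm from the pivot, at bearing −92.3°. The arm is at −75.3° and the draw is about 41 mm. I'll swing first by pushing the plate's +y edge with shut fingers, then straddle the plate and lever to pull.

Request:
servo_tool:
  grip: [0,0,0,0,0,0,0,0,0,0,0,0]
  xyz:
    - [0,0,0]
    - [0,0,0]
    - [0,0,0]
    - [0.14,-0.28,0]
    - [0.14,-0.28,0]
    - [0.14,-0.28,0]
    - [0.14,-0.28,0]
    - [0.14,-0.28,0]
    - [0.14,-0.28,0]
    - [0.14,-0.28,0]
    - [0.14,-0.28,0]
    - [0.14,-0.28,0]
  twist: [0.068,0.068,0.068,0,0,0,0,0,0,0,0,0]
  squeeze: 20

```text
time_s: 2.75
tool_pos: [447.4, -258.4, 176.1]
orientation: [3.141, -0.063, 0.001]
contact_force: [0.3, -0.8, 0.1]
gripper_width: 0.4
gripper_force: 0.0
```

Request:
servo_tool:
  grip: [0,0,0,0,0,0,0,0]
  xyz:
    - [0.134,-0.272,0]
    - [0.134,-0.272,0]
    - [0.134,-0.272,0]
    - [0.134,-0.272,0]
    - [0.134,-0.272,0]
    - [0.134,-0.272,0]
    - [0.134,-0.272,0]
    - [0,0,0]
  twist: [0,0,0,0,0,0,0,0]

```text
time_s: 3.75
tool_pos: [599.6, 23.8, 175.6]
orientation: [-3.14, 0.056, -0.0]
contact_force: [0.0, -0.5, 0.5]
gripper_width: 0.5
gripper_force: 0.0
```

Run:
```python
from h import *
s=env.state(); print(s['tool_pos'],s['joint_pos'].round(2))
c=snap('wrist'); cv2.imwrite('pics/w1.png',c['color']);
```

```text
[599.6458043   23.82304601 175.5543236 ] [ 0.04  0.32 -0.24  1.77  0.08  1.07 -1.83]
```

View pics/w1.png

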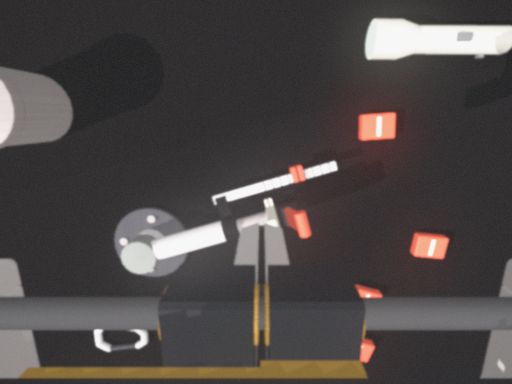

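The wrist view shows the base disc (150,242), clip (297,173), mark (430,246), and the plate partly behind the fingers at (270,213). The finger is on the +y side of the plate as intended. Next I descend and push.

Run:
```python
from h import *
c=snap('wrist')
for n,u,v,z in [('base',150.5,242,8),('mark',430,246,14),('clip',297,173,38),('barend',337,166,32),('bar0',215,201,32)]: print(n,ray(c,u,v,z).round(1))
```

```text
base [516.5 173.    8. ]
mark [ 499.1 -199.4   14. ]
clip [608.3 -21.2  38. ]
barend [613.8 -69.   32. ]
bar0 [576.6  77.9  32. ]
```

Request:
servo_tool:
  grip: [0,0,0,0]
  xyz:
    - [0,0.02,0.25]
    - [0,0,0.25]
    - [0,0,0.26]
    - [0,0,0]
  twist: [0,0,0,0]

```text
time_s: 4.35
tool_pos: [596.5, 15.3, 59.8]
orientation: [3.14, -0.066, -0.007]
contact_force: [0.3, -0.1, 0.9]
gripper_width: 0.4
gripper_force: 0.0
```

Request:
servo_tool:
  grip: [0,0,0,0,0,0,0,0]
  xyz:
    - [-0.07,0.012,0]
    - [-0.07,0.012,0]
    - [-0.07,0.012,0]
    - [-0.07,0.012,0]
    - [-0.07,0.012,0]
    - [-0.07,0.012,0]
    - [0,0,0]
    - [0,0,0]
  twist: [0,0,0,0,0,0,0,0]

```text
time_s: 5.35
tool_pos: [535.0, 8.8, 61.6]
orientation: [-3.141, 0.063, 0.001]
contact_force: [-1.0, 1.1, 0.5]
gripper_width: 0.4
gripper_force: 0.0
```

Run:
```python
from h import *
s=env.state(); print(s['tool_pos'],s['orientation'],s['contact_force'])
c=snap('top'); im=c['color']; cv2.imwrite('pics/t2f.png',im)
cv2.imwrite('pics/t2.png',cv2.resize(im[120:270,150:350],(800,600),interpolation=cv2.INTER_CUBIC))
```

```text
[535.04460955   8.8173234   61.60882401] [-3.14085853e+00  6.31593432e-02  1.14635077e-03] [-1.01209146  1.09133686  0.48750994]
```

View pics/t2.png

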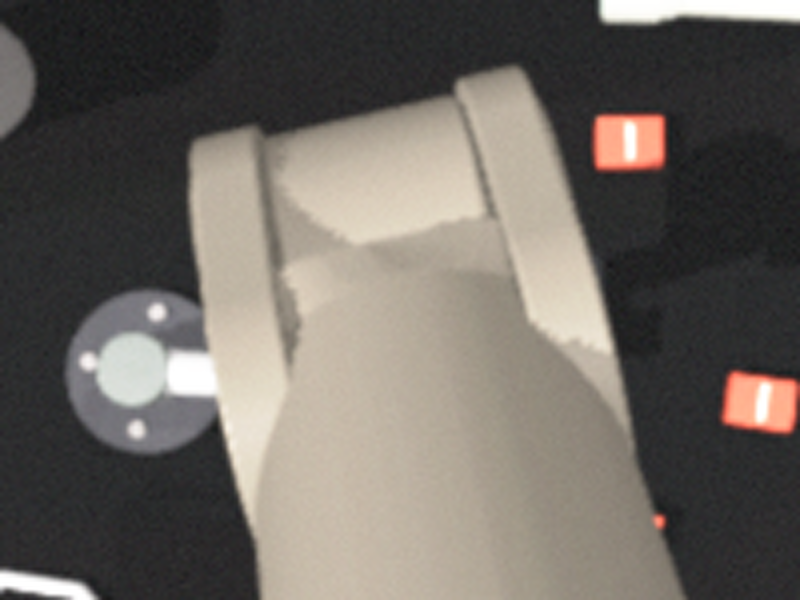

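Request:
servo_tool:
  grip: [0,0,0,1,1,1,1,1,1]
  xyz:
    - [0.03,0,-0.1]
    - [0,0,-0.25]
    - [0,0,-0.25]
    - [0,0,-0.2]
    - [-0.1,0.12,0]
    - [-0.11,0.12,0]
    - [0,0,0]
    - [0,0,0]
    - [0,0,0]
  twist: [0,0,0,0,0,0,0,0,0]

```text
time_s: 6.52
tool_pos: [507.1, -25.8, 181.7]
orientation: [-3.141, 0.062, 0.0]
contact_force: [-0.2, 1.0, -0.5]
gripper_width: 57.3
gripper_force: 0.0
```

Run:
```python
from h import *
s=env.state(); print(s['tool_pos'],s['orientation'],s['contact_force'])
c=snap('wrist'); cv2.imwrite('pics/w3.png',c['color'])
```

```text
[507.10990711 -25.76379463 181.6724367 ] [-3.14071435e+00  6.22889091e-02  3.40039525e-04] [-0.20313074  1.03462667 -0.45108641]
```

View pics/w3.png

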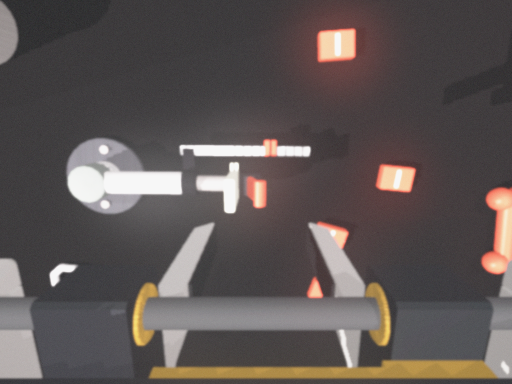

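The view shows the base (105,175), arm tube along row 183, plate (232,190), clip (270,148) and mark (396,179). The lever is still open.

Run:
```python
from h import *
c=snap('wrist'); P={}
for n,u,v,z in [('base',105.5,175.5,8),('mark',396,178.5,14),('clip',270.5,148,38),('b1',310,151.5,32),('b0',182,150,32),('t0',106,182.5,51),('t1',182,182.5,51),('platetop',231,193,100),('tab',234,170,45),('roller',259,193,90)]:
    P[n]=ray(c,u,v,z); print(n,P[n].round(1))
A=lambda a,b: np.degrees(np.arctan2(*(P[b]-P[a])[1::-1]))
print('mark',A('base','mark'),'bar',A('b0','b1'),'tube',A('t0','t1'))
th=np.radians(A('b0','b1')); e=np.array([np.cos(th),np.sin(th)]); n=np.array([-e[1],e[0]])
for k in P: q=(P[k]-P['base'])[:2]; print(k,(q@e).round(1),(q@n).round(1))
```

```text
base [516.5 174.3   8. ]
mark [ 498.8 -197.5   14. ]
clip [545.9 -38.6  38. ]
b1 [539.4 -85.4  32. ]
b0 [547.2  65.9  32. ]
t0 [515.4 152.3  51. ]
t1 [511.9  64.8  51. ]
platetop [509.1   3.7 100. ]
tab [523.    4.7  45. ]
roller [505.5 -23.9  90. ]
mark -92.72826878923546 bar -92.97379388445755 tube -92.30338340190981
base 0.0 0.0
mark 372.2 1.6
clip 211.1 40.4
b1 258.2 36.3
b0 106.7 36.3
t0 22.1 0.1
t1 109.6 1.1
platetop 170.8 1.5
tab 169.1 15.3
roller 198.6 -0.7
```

Request:
servo_tool:
  grip: [1,1,1,1,1,1,1,1]
  xyz:
    - [0,0,0]
    - [0,0,0]
    - [0,0,0]
    - [0,0,0.2]
    - [0,0,0.2]
    - [0,0,0.2]
    - [0,0,0.16]
    - [0,0,0]
  twist: [0,0,0,0,0,0,0,0]

```text
time_s: 7.62
tool_pos: [505.7, -26.1, 66.6]
orientation: [-3.141, 0.063, 0.005]
contact_force: [1.0, -0.1, -0.3]
gripper_width: 93.8
gripper_force: 0.0
```

Request:
servo_tool:
  grip: [1,1,1,1,1,1,1,1,1]
  xyz:
    - [0,0.05,0]
    - [0,0.05,0]
    - [0,0.05,0]
    - [0,0.05,0]
    - [0,0.05,0]
    - [0,0.05,0]
    - [0,0.05,0]
    - [0,0,0]
    - [0,0,0]
  twist: [0,0,0,0,0,0,0,0,0]

```text
time_s: 8.75
tool_pos: [505.2, -78.5, 68.2]
orientation: [-3.141, 0.063, -0.002]
contact_force: [0.3, 4.5, 2.9]
gripper_width: 94.1
gripper_force: 2.2
```

Run:
```python
from h import *
s=env.state(); print(s['tool_pos'],s['orientation'],s['contact_force'],s['gripper_width'])
c=snap('wrist'); cv2.imwrite('pics/w4.png',cv2.resize(c['color'],(768,576),interpolation=cv2.INTER_CUBIC))
```

```text
[505.19945998 -78.45115952  68.2491541 ] [-3.14068152e+00  6.33709054e-02 -1.54187793e-03] [0.2734852  4.53024706 2.94778583] 94.09426811285209
```

View pics/w4.png

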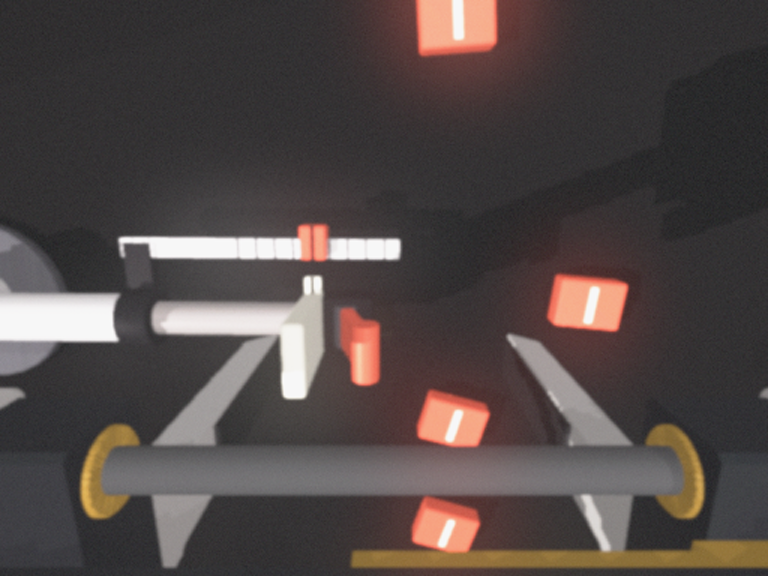

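The pointer tab's line at (313,285) is nearly level with the clip's centre line at (313.5,243). The lever is still open. I'll quantify the offset.

```bash
cat > m.py <<'E'
from h import *
def meas(c,tab,clip,b0,b1,tz=44.):
    k=lambda p,z: ray(c,(p[0]+.5)/1.5-.5,(p[1]+.5)/1.5-.5,z)[:2]
    a,b=k(b0,32),k(b1,32); e=(b-a)/np.hypot(*(b-a)); base=np.array([516,174.])
    print('bar ang',np.degrees(np.arctan2(e[1],e[0])))
    t,cl=k(tab,tz),k(clip,38); print('tab-clip',(t-cl)@e,'bar end',(b-base)@e,'clip',(cl-base)@e,'tab',(t-base)@e)
E
python3 - <<'E'
from m import *
c=snap('wrist'); im=cv2.resize(c['color'],(768,576),interpolation=cv2.INTER_CUBIC)
g=im[...,1].astype(int)
print('tab',g[278:291:3,298:328]); print('clip',g[232:252:5,293:334])
meas(c,(313,285),(313.5,243),(120,247),(401,249.5))
E
```

```text
tab [[ 71  72  73  80 108 150 203 239 246 250 248 245 217 187 178 205 239 246
  249 248 248 243 217 175 123  85  70  64  66  67]
 [ 71  70  71  88 128 180 227 249 247 247 247 249 231 204 186 212 247 247
  248 247 247 250 235 201 143  93  74  65  66  67]
 [ 71  71  70  87 129 178 226 249 247 247 247 249 231 204 184 210 247 247
  248 247 247 250 238 206 150  98  74  64  66  67]
 [ 71  72  75  88 124 174 224 249 247 247 247 249 231 202 181 207 244 247
  248 247 247 249 232 195 142  96  73  61  62  64]
 [ 78  80  77  82 111 157 213 248 247 248 248 249 232 200 166 183 223 239
  246 244 243 238 216 182 137  99  79  68  66  64]]
clip [[ 72  71  72  79  91 112 137 159 172 175 174 172 171 172 170 161 148 124
  103  99 115 140 156 168 171 170 170 170 168 161 148 132 114  99  91  81
   73  70  69  69  70]
 [122 124 129 134 136 144 154 162 170 173 172 174 175 174 171 163 150 128
  109 104 116 140 156 169 173 172 172 170 168 163 151 136 119 108 104 101
  101 102 103 104 106]
 [228 240 246 247 247 246 239 224 199 177 171 170 172 174 173 164 151 127
  108 103 113 135 153 166 170 171 172 171 169 164 155 146 140 143 150 154
  166 188 213 230 232]
 [229 239 245 247 247 247 241 230 205 183 178 172 170 172 171 163 153 134
  114 104 112 135 154 167 170 171 171 169 167 162 155 146 143 146 150 154
  166 188 212 228 232]]
bar ang -92.84850830746855
tab-clip 0.00450175313507654 bar end 257.7302534880602 clip 211.0929947585651 tab 211.0974965117002
```

Aligned to within about 0.5 mm. Now I close in sync, shifting the tool back by half the closure so the plate stays put, in two stages.

Request:
servo_tool:
  grip: [0.94,0.88,0.82,0.76,0.7,0.64,0.58,0.58,0.58]
  xyz:
    - [0,-0.0188,0]
    - [0,-0.0188,0]
    - [0,-0.0188,0]
    - [0,-0.0188,0]
    - [0,-0.0188,0]
    - [0,-0.0188,0]
    - [0,-0.0188,0]
    - [0,0,0]
    - [0,0,0]
  twist: [0,0,0,0,0,0,0,0,0]
  squeeze: 25

```text
time_s: 9.98
tool_pos: [505.6, -58.7, 67.8]
orientation: [-3.141, 0.063, -0.0]
contact_force: [2.1, 5.4, 1.7]
gripper_width: 55.0
gripper_force: 2.7
```

Run:
```python
from h import *
s=env.state(); print(s['tool_pos'],s['orientation'],s['contact_force'],s['gripper_width'])
c=snap('wrist'); cv2.imwrite('pics/w5.png',cv2.resize(c['color'],(768,576),interpolation=cv2.INTER_CUBIC))
```

```text
[505.6018821  -58.66073567  67.79405553] [-3.14080207e+00  6.29958649e-02 -9.62239404e-05] [2.07997262 5.35116183 1.69015893] 54.98059205611545
```

View pics/w5.png

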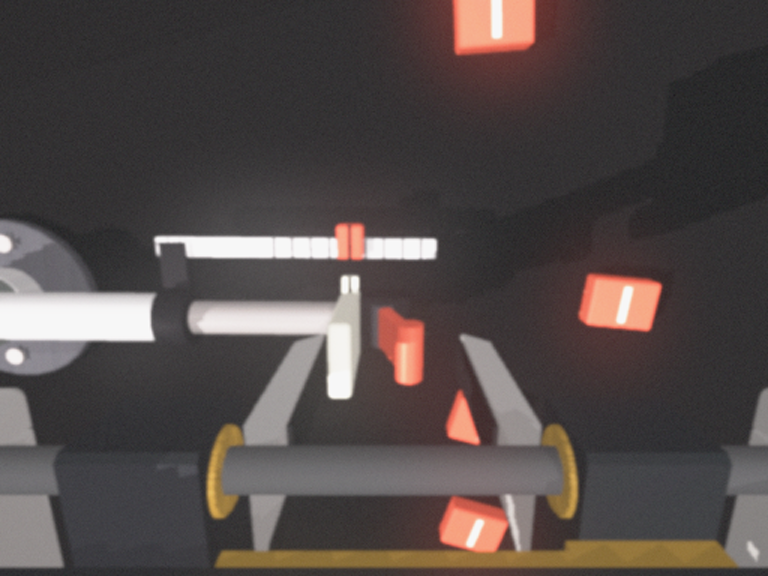

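The pointer (349,285) and clip (350,242) are still level, and the lever is untouched between the fingers. Now the lever gets closed.

Request:
servo_tool:
  grip: [0.53,0.48,0.43,0.38,0.33,0.29,0.2,0.1,0,0,0,0]
  xyz:
    - [0,-0.0157,0]
    - [0,-0.0157,0]
    - [0,-0.0157,0]
    - [0,-0.0157,0]
    - [0,-0.0157,0]
    - [0,-0.012,0]
    - [0,0,0]
    - [0,0,0]
    - [0,0,0]
    - [0,0,0]
    - [0,0,0]
    - [0,0,0]
  twist: [0,0,0,0,0,0,0,0,0,0,0,0]
  squeeze: 25

```text
time_s: 11.52
tool_pos: [506.1, -45.1, 67.8]
orientation: [-3.141, 0.063, 0.0]
contact_force: [0.6, 5.4, 2.8]
gripper_width: 9.1
gripper_force: 25.0
```

Run:
```python
from h import *
s=env.state(); print(s['tool_pos'],s['orientation'],s['contact_force'],s['gripper_width'],s['gripper_force'])
c=snap('wrist'); cv2.imwrite('pics/w6.png',cv2.resize(c['color'],(768,576),interpolation=cv2.INTER_CUBIC))
```

```text
[506.07698567 -45.11414738  67.78627776] [-3.14079761e+00  6.29757739e-02  9.02985509e-05] [0.58047866 5.3519658  2.79240976] 9.075571839963066 25.003664195537567
```

View pics/w6.png

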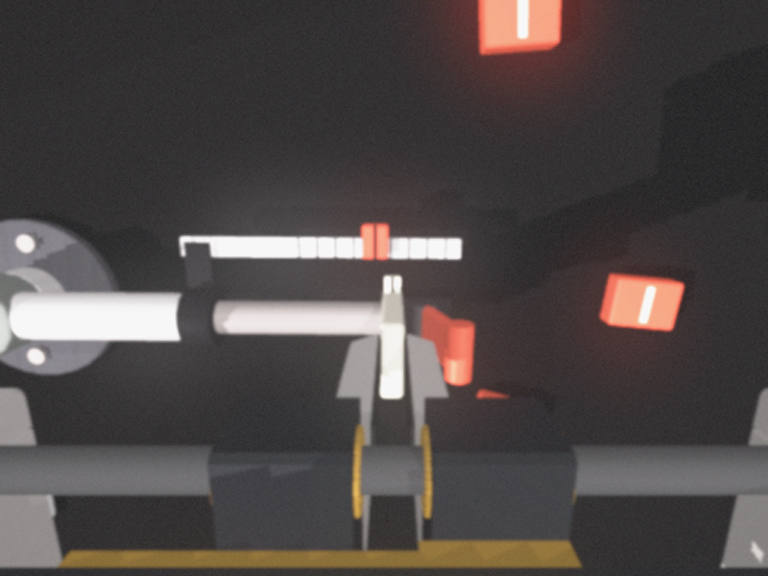

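The width is 9.1 mm, so the fingers hold only the plate: the outer finger is on the inner side of the lever, and the leg is about 9 mm too far out. I need to find out why before mending it.

Run:
```python
from h import *
s=env.state(); c=snap('wrist'); W=world(c); im=c['color']
th=np.radians(-92.6); e=np.array([np.cos(th),np.sin(th)]); n=np.array([-e[1],e[0]])
def st(u,v):
    u=int(u/1.5);v=int(v/1.5); p=np.median(W[v-1:v+2,u-1:u+2].reshape(-1,3),0); q=p[:2]-[516,174]; return (q@e).round(1),(q@n).round(1),p[2].round(1)
for nm,u,v in [('roller top',460,325),('roller mid',460,345),('roller bot',458,372),('roller botend',458,381),('paddle',432,322),('outer finger',430,385),('outer finger tip',420,350),('outer finger r',440,392),('inner finger',350,385),('inner tip',368,345),('plate top',392,385),('plate mid',392,350),('pl low',392,310),('f up',425,440),('gold',428,470)]: print(nm,st(u,v))
T=np.linalg.inv(c['M']); print('tool',s['tool_pos'],np.array(c['hand_eye']).round(2))
```

```text
roller top (np.float64(249.5), np.float64(10.5), np.float64(88.0))
roller mid (np.float64(249.1), np.float64(2.4), np.float64(92.4))
roller bot (np.float64(249.0), np.float64(-10.4), np.float64(92.3))
roller botend (np.float64(249.1), np.float64(-14.6), np.float64(92.4))
paddle (np.float64(239.5), np.float64(5.1), np.float64(66.9))
outer finger (np.float64(231.6), np.float64(9.2), np.float64(145.9))
outer finger tip (np.float64(230.6), np.float64(9.3), np.float64(114.8))
outer finger r (np.float64(234.5), np.float64(9.3), np.float64(150.5))
inner finger (np.float64(206.4), np.float64(9.2), np.float64(145.2))
inner tip (np.float64(210.4), np.float64(9.1), np.float64(110.3))
plate top (np.float64(219.9), np.float64(-12.7), np.float64(99.7))
plate mid (np.float64(219.8), np.float64(2.9), np.float64(99.7))
pl low (np.float64(219.7), np.float64(14.6), np.float64(79.1))
f up (np.float64(225.3), np.float64(30.4), np.float64(210.3))
gold (np.float64(225.5), np.float64(27.9), np.float64(214.9))
tool [506.09425796 -45.16239973  67.80011516] [[  -0.      0.97    0.25   72.41]
 [   1.      0.      0.      0.63]
 [   0.      0.25   -0.97 -208.8 ]
 [   0.      0.      0.      1.  ]]
```

Run:
```python
from h import *
c=snap('wrist'); W=world(c); im=c['color']
th=np.radians(-92.6); e=np.array([np.cos(th),np.sin(th)]); n=np.array([-e[1],e[0]])
q=W[...,:2]-[516,174]; E=q@e; N=q@n
for u in (242,280,286):
    print(u)
    for v in range(212,272,4): print(v,im[v,u],E[v,u].round(1),N[v,u].round(1),W[v,u,2].round(1))
```

```text
242
212 [231 232 237] 204.5 -0.1 46.0
216 [230 230 236] 204.5 -3.4 46.4
220 [218 219 227] 204.4 -6.8 46.4
224 [102 103 110] 201.3 -27.0 -0.5
228 [163 163 168] 208.4 9.2 107.4
232 [163 164 169] 208.8 8.9 113.3
236 [158 160 165] 209.2 9.1 119.7
240 [159 161 167] 209.5 9.0 125.3
244 [160 160 166] 209.9 9.1 130.8
248 [161 161 167] 210.1 8.6 134.7
252 [158 159 165] 210.4 8.8 139.9
256 [158 162 165] 210.7 8.8 144.4
260 [162 163 167] 211.0 8.9 148.8
264 [156 158 163] 211.2 8.9 152.8
268 [157 161 165] 211.5 8.9 156.5
280
212 [100 100 131] 234.4 2.8 55.0
216 [ 97  96 133] 234.5 -0.8 53.9
220 [ 97  98 133] 234.5 -3.6 55.2
224 [112 113 149] 234.6 -7.2 54.4
228 [160 161 167] 231.2 8.9 106.3
232 [158 161 166] 230.7 9.3 113.9
236 [161 162 171] 230.4 9.1 119.6
240 [158 160 166] 230.0 9.0 125.1
244 [160 163 168] 229.7 8.9 130.2
248 [160 161 169] 229.4 8.7 134.8
252 [162 163 168] 229.1 9.2 140.5
256 [159 160 167] 228.8 9.1 144.8
260 [159 161 167] 228.6 8.9 148.6
264 [157 157 163] 228.4 8.7 152.2
268 [158 158 165] 228.2 8.8 156.1
286
212 [ 81  94 190] 238.4 4.8 61.4
216 [ 83  97 193] 238.3 2.4 63.6
220 [ 81  95 191] 238.4 -0.7 63.6
224 [ 80  95 190] 238.5 -3.8 63.7
228 [153 156 170] 234.6 9.4 107.7
232 [158 160 165] 234.1 9.4 114.1
236 [160 161 167] 233.7 9.0 119.4
240 [161 161 169] 233.1 9.6 126.5
244 [157 160 165] 232.8 9.1 130.6
248 [161 161 169] 232.4 9.5 136.4
252 [157 160 167] 232.1 9.1 140.3
256 [160 160 167] 231.6 9.4 145.4
260 [158 160 166] 231.4 9.1 149.0
264 [130 130 136] 231.1 9.0 152.8
268 [64 66 74] 226.5 33.5 202.8
```

Run:
```python
from h import *
c=snap('wrist'); W=world(c); im=c['color']
print({k:v for k,v in c.items() if k not in('color','z_map','M','hand_eye')})
H=np.linalg.inv(np.array(c['hand_eye']))
for p in [(8,0,0),(-8,0,0),(8,0,-18.8),(8,0,-35),(8,12,-35),(8,12,0)]:
    q=H@np.array([*p,1.]); print(p,c['fx']*q[0]/-q[2]+c['cx'],c['fy']*q[1]/q[2]+c['cy'])
th=np.radians(-92.6); e=np.array([np.cos(th),np.sin(th)]); n=np.array([-e[1],e[0]])
q=W[...,:2]-[516,174]; E=q@e; N=q@n
for v in (214,222,226):
    print(v)
    for u in range(232,296,3): print(u,im[v,u],E[v,u].round(1),N[v,u].round(1),W[v,u,2].round(1))
```

```text
{'fx': 300.9970089184617, 'fy': 300.9970089184617, 'cx': 261.15840333256097, 'cy': 196.60165373874005}
(8, 0, 0) 260.42878873924525 210.32983790301836
(-8, 0, 0) 260.4577501840598 231.0535403114961
(8, 0, -18.8) 260.35488482026807 218.6748937323322
(8, 0, -35) 260.27950096414185 227.1870605660954
(8, 12, -35) 279.8677011958118 227.17543353300258
(8, 12, 0) 276.97653985303316 210.31960697116577
214
232 [231 232 238] 196.5 -1.7 46.6
235 [232 233 239] 198.9 -1.8 46.2
238 [232 232 238] 201.3 -1.7 46.5
241 [231 232 238] 203.7 -1.7 46.4
244 [227 227 234] 206.1 -1.6 46.7
247 [225 225 232] 208.5 -1.6 46.8
250 [223 225 232] 210.9 -1.8 46.1
253 [222 226 231] 213.3 -1.5 47.0
256 [195 204 210] 216.6 14.4 96.1
259 [189 200 206] 218.5 14.7 97.0
262 [187 199 203] 220.3 14.8 97.5
265 [188 198 204] 222.2 14.6 96.9
268 [159 167 174] 224.2 13.9 94.5
271 [78 78 85] 227.7 -1.1 47.8
274 [75 75 84] 230.1 -0.8 48.8
277 [ 95  93 100] 232.2 0.6 53.1
280 [ 95  99 133] 234.5 0.9 54.2
283 [ 81  95 189] 236.6 1.9 57.1
286 [ 79  93 188] 238.2 4.2 64.3
289 [ 83  95 192] 239.9 6.0 69.7
292 [ 81  95 199] 241.8 6.7 72
[... 834 characters left out ...]
 86 94] 194.5 -29.0 -0.2
238 [113 115 118] 197.4 -29.0 -0.2
241 [144 146 152] 207.6 9.3 104.4
244 [157 158 164] 209.4 8.9 103.3
247 [160 162 167] 211.2 9.2 104.0
250 [154 156 162] 213.0 9.1 103.8
253 [131 136 141] 214.8 7.8 100.2
256 [235 240 242] 216.6 7.6 99.5
259 [240 244 245] 218.5 7.6 99.4
262 [241 244 245] 220.4 7.8 100.1
265 [241 244 245] 222.3 7.3 98.7
268 [210 219 223] 224.1 7.5 99.2
271 [126 129 134] 226.0 7.4 98.9
274 [158 161 167] 227.7 9.1 103.5
277 [158 161 167] 229.4 9.5 104.5
280 [152 153 166] 231.3 9.3 103.9
283 [132 136 176] 233.1 9.4 104.1
286 [106 116 185] 238.5 -5.4 63.7
289 [ 82  94 191] 240.2 -3.4 69.3
292 [ 82  95 192] 241.9 -1.6 73.9
295 [ 79  93 191] 243.7 -0.6 76.9
```

The camera depth shows the finger tips at z≈100 with the TCP reading 68. So the real tips sit about 32 mm above the reported TCP: they pinched only the top of the plate and passed over the roller (top at 93). The lever is still open, at about 0.31. I'll open, let the leg go home, go lower, and repeat while watching the force.

Request:
servo_tool:
  grip: [0.3,0.6,0.9,1,1,1,1,1,1,1,1,1]
  xyz:
    - [0,0,0]
    - [0,0,0]
    - [0,0,0]
    - [0,0,0]
    - [0,0,0]
    - [0,0,0]
    - [0,0,0]
    - [0,-0.04,0]
    - [0,-0.04,0]
    - [0,-0.05,0]
    - [0,0,0]
    - [0,0,0]
  twist: [0,0,0,0,0,0,0,0,0,0,0,0]

```text
time_s: 13.22
tool_pos: [506.7, -26.1, 67.7]
orientation: [3.141, -0.063, -0.001]
contact_force: [0.0, -0.1, -0.7]
gripper_width: 94.2
gripper_force: 0.0
```

Request:
servo_tool:
  grip: [1,1,1,1,1]
  xyz:
    - [0,0,0.04]
    - [0,0,0.04]
    - [0,0,0.03]
    - [0,0,0]
    - [0,0,0]
  twist: [0,0,0,0,0]

```text
time_s: 13.85
tool_pos: [507.0, -25.8, 51.4]
orientation: [-3.141, 0.063, -0.0]
contact_force: [0.1, -0.1, -0.2]
gripper_width: 93.6
gripper_force: 0.0
```

```bash
cat > sc.py <<'E'
from h import *
def scan(cols,rows=range(190,262,3)):
    s=env.state(); print(s['tool_pos'].round(1),s['contact_force'].round(1),s['gripper_width'])
    c=snap('wrist'); W=world(c); im=c['color']
    th=np.radians(-92.6); e=np.array([np.cos(th),np.sin(th)]); n=np.array([-e[1],e[0]])
    q=W[...,:2]-[516,174]; E=q@e; N=q@n
    hsv=cv2.cvtColor(im,cv2.COLOR_BGR2HSV).astype(int)
    m=(hsv[...,1]>120)&((hsv[...,0]<12)|(hsv[...,0]>170))&(W[...,2]>82)&(W[...,2]<97)&(abs(N)<16); m&=(E>170)&(E<290)
    print('roller',m.sum(),np.median(E[m]),np.median(N[m]))
    m=(W[...,2]>97)&(W[...,2]<102.5)&(abs(N)<20)&(hsv[...,1]<40)&(hsv[...,2]>200)
    print('plate top',m.sum(),np.median(E[m]),np.median(N[m]))
    f=(W[...,2]>10)&(N>6)&(N<11)&(hsv[...,1]<40)&(im[...,0]<190)&(im[...,0]>130)
    for lo,hi in ((130,185),(215,320)):
        k=f&(E>lo)&(E<hi)
        if k.sum(): print('finger',k.sum(),'zmin',np.percentile(W[k][:,2],[0,1,5,50]).round(1),'E',np.percentile(E[k],[2,98]).round(1))
    return c
if __name__=='__main__': c=scan([])
E
python3 sc.py
```

```text
[507.  -25.8  51.4] [ 0.1 -0.1 -0.2] 93.55828094792481
roller 565 200.5559905864218 2.8095973844096847
plate top 915 169.1660040906111 -1.0464012615518612
finger 1939 zmin [ 38.2  39.5  69.9 136. ] E [141.7 173.8]
finger 1688 zmin [ 81.2  86.1  93.2 138.2] E [249. 259.]
```

Request:
servo_tool:
  grip: [1,1,1,1,1]
  xyz:
    - [0,0,0.04]
    - [0,0,0.04]
    - [0,0,0.03]
    - [0,0,0]
    - [0,0,0]
  twist: [0,0,0,0,0]

```text
time_s: 14.52
tool_pos: [506.9, -25.8, 34.8]
orientation: [-3.141, 0.063, 0.0]
contact_force: [0.4, 0.1, 0.3]
gripper_width: 94.2
gripper_force: 0.0
```

Request:
servo_tool:
  grip: [1,1,1,1,1,1,1,1,1]
  xyz:
    - [0,0.05,0]
    - [0,0.05,0]
    - [0,0.05,0]
    - [0,0.05,0]
    - [0,0.05,0]
    - [0,0.05,0]
    - [0,0.05,0]
    - [0,0,0]
    - [0,0,0]
  twist: [0,0,0,0,0,0,0,0,0]

```text
time_s: 15.65
tool_pos: [504.8, -78.1, 34.9]
orientation: [-3.141, 0.063, -0.0]
contact_force: [-1.2, 4.6, 2.7]
gripper_width: 94.1
gripper_force: 2.2
```

```bash
cat > tc.py <<'E'
from sc import *
def tabclip(c):
    s=4; im=c['color']; W=world(c)
    th=np.radians(-92.6); e=np.array([np.cos(th),np.sin(th)]); n=np.array([-e[1],e[0]])
    q=W[...,:2]-[516,174]; E=q@e; N=q@n
    hsv=cv2.cvtColor(im,cv2.COLOR_BGR2HSV).astype(int)
    cm=(hsv[...,1]>110)&((hsv[...,0]<12)|(hsv[...,0]>170))&(N>27)&(N<50)&(W[...,2]>25)&(W[...,2]<48)
    tm=(im.min(-1)>130)&(N>19)&(N<30)&(W[...,2]>36)&(W[...,2]<50)
    for nm,m,z in (('clip',cm,38),('tab',tm,44+0.)):
        v,u=np.nonzero(m); P=np.array([ray(c,a,b,z)[:2] for a,b in zip(u,v)])-[516,174]
        print(nm,len(u),'E mid-extent',((P@e).min()+(P@e).max())/2,'mean',(P@e).mean(),'N',(P@n).mean(),'z',np.median(W[m][:,2]))
    b=(W[...,2]>25)&(W[...,2]<36)&(N>28)&(N<48)&(im.min(-1)>150)
    v,u=np.nonzero(b); P=np.array([ray(c,a,d,32)[:2] for a,d in zip(u,v)]).astype(np.float32)
    vx,vy,_,_=cv2.fitLine(P,cv2.DIST_HUBER,0,.01,.01).ravel(); print('bar ang',(np.degrees(np.arctan2(vy,vx))+180)%180-180)
if __name__=='__main__': tabclip(scan([]))
E
python3 tc.py
```

```text
[504.8 -78.1  34.9] [-1.2  4.6  2.7] 94.1296302931126
roller 745 242.89574293727978 3.5599800847899594
plate top 1099 211.71256403646427 -0.6478227284740625
finger 153 zmin [38.5 38.6 38.9 40.4] E [131.3 183.5]
finger 1858 zmin [ 49.8  58.9  72.7 119.8] E [216.1 311.2]
clip 423 E mid-extent 211.6618652110472 mean 212.39377124726312 N 41.39771405864929 z 37.636533294093255
tab 90 E mid-extent 211.2033473199889 mean 211.0747951162211 N 20.95468973978145 z 46.08673886371851
bar ang -93.33856
```

Request:
servo_tool:
  grip: [0.94,0.88,0.82,0.76,0.7,0.64,0.58,0.58]
  xyz:
    - [0,-0.0188,0]
    - [0,-0.0188,0]
    - [0,-0.0188,0]
    - [0,-0.0188,0]
    - [0,-0.0188,0]
    - [0,-0.0188,0]
    - [0,-0.0188,0]
    - [0,0,0]
  twist: [0,0,0,0,0,0,0,0]
  squeeze: 25

```text
time_s: 16.7
tool_pos: [505.7, -58.2, 34.8]
orientation: [-3.141, 0.063, -0.0]
contact_force: [-0.2, 5.3, 3.2]
gripper_width: 54.7
gripper_force: 2.7
```

Request:
servo_tool:
  grip: [0.53,0.48,0.43,0.38,0.33,0.29,0.2,0.1,0,0,0,0]
  xyz:
    - [0,-0.0157,0]
    - [0,-0.0157,0]
    - [0,-0.0157,0]
    - [0,-0.0157,0]
    - [0,-0.0157,0]
    - [0,-0.012,0]
    - [0,0,0]
    - [0,0,0]
    - [0,0,0]
    - [0,0,0]
    - [0,0,0]
    - [0,0,0]
  twist: [0,0,0,0,0,0,0,0,0,0,0,0]
  squeeze: 25

```text
time_s: 18.2
tool_pos: [506.2, -44.9, 34.8]
orientation: [-3.141, 0.063, -0.0]
contact_force: [-1.6, 5.9, 3.3]
gripper_width: 27.2
gripper_force: 25.0
```

Run:
```python
from tc import *
c=scan([]); tabclip(c); cv2.imwrite('pics/w7.png',cv2.resize(c['color'],(768,576),interpolation=cv2.INTER_CUBIC))
```

```text
[506.2 -44.9  34.8] [-1.6  5.9  3.3] 27.23716123184296
roller 926 228.22542021905406 1.7041152937507547
plate top 1051 211.26263191988915 -0.6011031960423358
finger 659 zmin [ 38.2  38.8  39.7 167.4] E [134.6 180.5]
finger 1273 zmin [ 58.5  68.5  75.6 113.6] E [234.7 291.7]
clip 400 E mid-extent 210.75359313922948 mean 211.0836332789651 N 41.165960602020256 z 37.731205740172754
tab 88 E mid-extent 211.5358617831303 mean 211.36118145520751 N 20.940826852178922 z 46.07336146430299
bar ang -93.32959
```

View pics/w7.png

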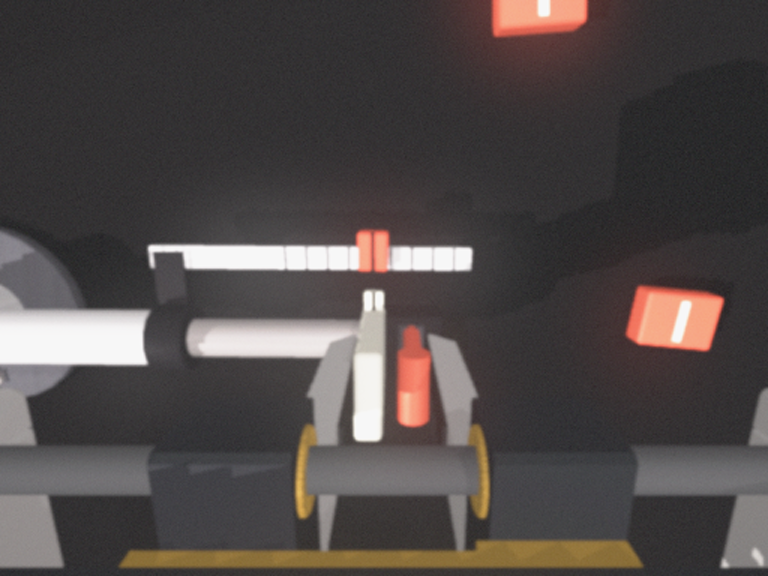

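The lever is upright against the plate (roller 17.0 mm from the plate, grip width 27 mm), and the pointer (373,300) is level with the clip (373,251). Last check: the arm's heading against the mark.

Run:
```python
from h import *
c=snap('wrist'); k=lambda u,v,z: ray(c,(u+.5)/1.5-.5,(v+.5)/1.5-.5,z)[:2]
a,b=k(150,256,32),k(471,259,32); m=k(682,321,14); p=k(369,400,100)
l0,l1=k(195,322,47),k(345,324,47)
for A,B,off in ((a,b,38),):
    e=(b-a)/np.hypot(*(b-a)); n=np.array([-e[1],e[0]])
    print('bar',np.degrees(np.arctan2(e[1],e[0])),'mark off arm line',(m-a)@n+38, 'plate',(p-a)@n+38,'mark',m)
for piv in ([512.7,174.1],[516.5,173.5]):
    d=m-piv; print('to mark',np.degrees(np.arctan2(d[1],d[0])))
    d=a-piv; 
# image mask of plate top centre and tab-free tube centre via depth
W=world(c); im=c['color']
q=W[...,:2]-[515,174]; th=np.radians(-92.6); e=np.array([np.cos(th),np.sin(th)]); n=np.array([-e[1],e[0]]); E=q@e;N=q@n
for lo,hi,z0,z1 in ((85,120,44,56),(145,200,42,52),(0,0,0,0)):
    k2=(E>lo)&(E<hi)&(W[...,2]>z0)&(W[...,2]<z1)&(abs(N)<14)&(im.min(-1)>120)
    if k2.sum(): print(lo,hi,k2.sum(),'N range',np.percentile(N[k2],[2,50,98]),'ang',np.degrees(np.polyfit(E[k2],N[k2],1)[0])-92.6)
k2=(W[...,2]>97)&(W[...,2]<103)&(abs(E-211)<8)&(im.min(-1)>190); print('plate top N',np.percentile(N[k2],[2,98]))
```

```text
bar -92.88404046538186 mark off arm line 2.4981963463262815 plate -0.3990641799887058 mark [ 498.50299992 -199.82949271]
to mark -92.17430742621214
to mark -92.75990651487855
85 120 961 N range [-11.6594369    1.69097291  10.43662116] ang -90.49305630974244
145 200 1459 N range [-8.41123025  1.20133886  6.71454881] ang -89.87191153723661
plate top N [-16.37063552  15.22009893]
```

```bash
python3 -c "
from rig import env
print(env.finish_job())"
```

```text
the job is handed in; nothing more can be done
None
```

I handed the job in at about 19 s with the arm within about 0.5° of the marker, the pointer level with the clip to within about 1 mm, and the lever closed and held against the plate at 25 N; on the first try the fingers passed over the lever and drew the leg about 9 mm past the clip, so I let it slide home, lowered the gripper and repeated.

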